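Scrub the jar, then hold the cleaning bath's lid open

TASK

Wash up the tall glass jar: take the brush standing in it by its red handle, draw it up at least 5 cm and push it back down to the bottom, twice, without pulling the bristles right out of the jar, then let go of it so that it stays standing in the jar, with the jar still upright and where it was. Then lift the blue lid of the cleaning bath by its black bar to 60 degrees from closed (give or take 5) and keep holding it there with the fingers so that I can lower the jar in: the lid falls shut if let go, so finish while still holding it. Leave the brown vial, the tape roll and the sample cup where they stand.

Things in the scene. Friction and masses are not known exactly. Their poses are not given: they have to be found in the camera images.
- bath: White bench-top cleaning bath, fixed, an open box 150 (x) x 170 (y) x 100 mm high with a closed blue lid; its front with a grey panel, a knob and two buttons faces its own -x, roughly toward the robot. Origin at the centre of its underside, z up.
- bath_hinge (a point): Middle of the lid's hinge line, at the bath's rear top edge: 75 mm along the bath's +x and 100 mm above the worktop. The hinge line runs along the bath's y.
- bath_lid (a joint): Lid angle in rad: 0 is closed (level), grows as the front edge rises, 1.047 is 60 degrees, stop at 1.4. No friction to speak of: the lid (about 0.22 kg, the bar needs about 1 N) falls shut from any angle when let go.
- lid_bar (a point): Middle of the black round bar handle of the lid, 10 mm thick, 90 mm long along the bath's y, carried by two 8 mm arms at its ends. With the lid closed the bar is level, 106 mm above the worktop, 200 mm in front (bath -x) of the hinge line and 6 mm above it, with 40 mm of free gap between the bar and the lid's front edge, nothing above or below it. It moves with the lid and, being round, can turn between gripping fingers.
- jar: Loose tall clear glass jar, open at the top, 60 mm outside diameter (inside 52 mm), 110 mm high, on a round blue foot 84 mm wide and 6 mm thick; about 0.45 kg. Inner floor 10 mm above its underside. Origin at the centre of its underside, z up.
- brush: Washing brush standing upright in the jar, 205 mm long, about 0.08 kg: yellow ringed bristle head 40 mm diameter from 0 to 60 mm, thin steel stem, red round handle 20 mm diameter from 135 to 205 mm. Origin at the centre of the underside of the bristle head, z along the brush toward the handle. It may lean a few degrees when let go.
- brush_grip (a point): Middle of the brush's red handle (20 mm thick, 70 mm long), 170 mm above the underside of the bristle head, so 180 mm above the worktop when the brush stands on the jar's floor.
- brush_tip (a point): Centre of the underside of the brush's bristle head; 10 mm above the jar's underside when the brush stands on the jar's floor.
- vial: Small brown glass vial with white cap, 25 mm wide, 50 mm high, standing near the jar; bystander. Origin at the centre of its underside.
- tape: Roll of white tape lying flat, 42 mm wide, 22 mm high, near the front edge of the worktop; bystander. Origin at the centre of its underside.
- cup: Clear sample cup, 52 mm wide, 60 mm high, standing beside the bath; bystander. Origin at the centre of its underside.

How it is judged:
By the outcome, as a careful person would: the job done as asked, in the order asked, and still so for the second after the job is handed in, while the arm keeps its last pose, push and grip.
It also fails if it takes over 51 s, if anything falls off the work surface, if the arm or the gripper's body presses on something with over 40 N, if the wrist force passes 120 N, or if a joint passes its speed limit or range.

ROBOT

A 7-joint arm with a two-finger parallel gripper is mounted at the origin on a cart in front of the work surface, level with it; the furniture and walls round the work are solid. World frame = base frame: x ahead of the robot, y to its left, z up, the work surface at z = 0. Lengths are in m, angles in rad, forces in N, time in s.
With the tool pointing down it reaches from about 0.425 to 0.925 m from the base axis. Payload 6.8 kg.
Tool frame: the origin (TCP) lies on the centre line of the jaws, within the pads' length; the fingertips stand 25 mm ahead of it and the grasp point (between the pads) lies 6 mm ahead of it; z points along the fingers, y is the line along which they close (so a half turn about z gives the same grasp; the last joint's range is limited). The gripper opens to 85 mm and grips with 20 to 120 N. Pads are 22 mm wide; open, the fingers measure 114 mm over their backs; the gripper's body (76 mm by 85 mm) begins 54 mm behind the grasp point. The pads swing forward as they close: fully open they stand 13 mm farther back than shut.
Start: joints at [1.226, 0.477, 0.022, 1.555, -0.011, 1.109, -0.083], TCP at [0.158, -0.656, 0.256] pointing down, gripper open.
Joint ranges: [-2.96, 2.96], [-0.34, 2.1], [-1.41, 1.46], [0.24, 2.44], [-1.37, 4.51], [0.17, 1.92], [-2.96, 2.96]. Speed limits (rad/s): [2.39, 2.39, 3.14, 3.14, 3.14, 3.14, 3.14].

INTERFACE

Orientations are given as a rotation vector (axis times angle).
In Python, from bench import telemetry, grab_frame, job gives the robot as it stands.
- The arm moves only by the tool apply_moves, never from a script. Its argument "rows" is a list of rows, each a list of 2 entries, a list of its own where there are three numbers: the shift along the tool's x, y, z each as a share of 250 mm, from -1 to 1, then the turn, a rotation vector about the tool's x, y, z each as a share of pi rad, from -1 to 1. A call has 1 to 10 rows; each row is the pose to reach, as a shift and turn from the pose commanded when the call began, along the tool's axes at that moment, turning the shorter way round; what a row does not reach only later rows make up. A row lasts 1/8 s, in which the tool goes at most 62.5 mm and 10.7 degrees, less where a joint would pass 70% of its speed; a pose out of reach is approached as far as the arm can. A call with a number of a shift or a turn outside -1 to 1 is refused whole. A call with a gripper value outside its range is refused whole. "jaw" is the gripper's target within -1 to 1 (fully open at 1, half-way at 0, shut at -1), set as the call begins (left out, the last holds). The fingers move at their own pace and stop on an object; "newtons" is the grip in N (left out, the last holds). Time passes only in rows, so rows that repeat a pose let the fingers close. It gives the time, the measured TCP pose, the force, the opening and the grip force at its end, in the units of the state.
- telemetry.get_obs(): the state, without advancing time (a new reading comes with each control period).
- grab_frame(name): name is "side" or "top"; returns a dict with "frame" (420x560x3 uint8, red, green, blue), "vertical_fov" (degrees; the focal length in pixels is half the picture's height over the tangent of half this angle, whatever the lens; pixels are square), "cx", "cy" (the principal point, pixels), "k1" (the pictures are not rectified: a ray, as slopes to the right and down, at radius r is drawn at 1 + k1 r^2 times it, then the intrinsics apply), "origin" and "attitude" of the camera in the world. Camera axes: x right, y up, looking along -z (the intrinsics and any distortion apply to the point x, -y, -z); pixel columns grow to the right and rows downward; lengths in m; the calibration is good to about 2 mm. A picture is of the moment at which its call begins. There is no depth.
- job.hand_in(): hands the job in; it is judged then, once.
The state is a dict: "clock": time; "joints": joint angles; "qvel": joint speeds; "tau": joint torques, N m; "tcp_pos": TCP position; "orientation": TCP orientation; "contact_force": force on the tool from outside, world axes, zero at the start; "moment": the same for the moment, N m; "grip_width": finger opening in m; "gripper_force": force on a finger pad.
Only numpy, scipy, OpenCV 4.12 (cv2) and the standard library are available. Lean on these libraries where they do the work, as an engineer would, in place of code of your own. Each camera call takes 0.05 s, during which the arm holds its last target. There are 200 camera calls.

## Working session

There is one attempt and no reset: what is moved stays moved. The work goes in short steps, Python scripts to look and compute and a tool call to move; the robot and the scene stay as the last step left them, time stands still between calls to the robot, and variables do not carry over. Pictures are saved under pics/ and viewed, at most 10 in all, crops included, and the job is handed in when it is done.

Besides the shell and the picture viewer there is one more tool, called after "Request:" as a command line: name --argument value ..., lists and objects as JSON in quotes. apply_moves: Moves the arm, as the interface text tells. Its arguments: {"type":"object","properties":{"rows":{"type":"array"},"jaw":{"type":"number"},"newtons":{"type":"number"}},"required":["rows"]}

```bash
mkdir -p pics
cat > h.py <<'E'
import numpy as np, cv2
from scipy.spatial.transform import Rotation as R
from bench import telemetry, grab_frame, job
def rot(a):
    a=np.array(a,float)
    return a if a.shape==(3,3) else (R.from_rotvec(a) if a.size==3 else R.from_quat(a)).as_matrix()
def snap(n,f):
    d=grab_frame(n); cv2.imwrite(f,d["frame"][:,:,::-1]); return d
def ray(d,u,v):
    h=d["frame"].shape[0]; f=h/2/np.tan(np.radians(d["vertical_fov"])/2)
    K=np.array([[f,0,d["cx"]],[0,f,d["cy"]],[0,0,1]])
    p=cv2.undistortPoints(np.array([[[u,v]]],float),K,np.array([d["k1"],0,0,0.]))[0,0]
    return np.array(d["origin"]), rot(d["attitude"])@np.array([p[0],-p[1],-1])
def atz(d,u,v,z):
    o,r=ray(d,u,v); return o+r*(z-o[2])/r[2]
def tri(d1,p1,d2,p2):
    o,a=ray(d1,*p1);q,b=ray(d2,*p2)
    s=np.linalg.lstsq(np.c_[a,-b],q-o,rcond=None)[0]
    A=o+a*s[0];B=q+b*s[1]; return (A+B)/2, np.linalg.norm(A-B)
E
python3 - <<'E'
from h import *
import pickle
for n in("side","top"):
    d=snap(n,f"pics/{n}0.png"); pickle.dump(d,open(n+".pkl","wb"))
    print({k:v for k,v in d.items() if k!="frame"})
print(telemetry.get_obs())
E
```

```text
{'vertical_fov': 57.405302878659825, 'cx': 273.42436386978335, 'cy': 215.40772400283913, 'k1': 0.006992637793896471, 'origin': array([-0.19194754,  0.55300423,  0.59011018]), 'attitude': array([ 0.61531767, -1.18132139, -1.93184737])}
{'vertical_fov': 52.56488143185173, 'cx': 276.48581644407676, 'cy': 207.58866364679244, 'k1': -0.06533761117055743, 'origin': array([0.37254471, 0.05558864, 1.2813974 ]), 'attitude': array([ 0.09811155, -0.13296928, -1.58946755])}
{'clock': 0.1, 'joints': array([ 1.22587669,  0.47773151,  0.0223673 ,  1.55629848, -0.01151211,
        1.10933742, -0.08306941]), 'qvel': array([ 1.16901381e-04,  9.18802512e-05,  6.13221043e-04, -1.15980532e-03,
       -3.42858734e-05,  7.57217484e-04,  1.39058088e-03]), 'tau': array([ 4.36627612e-03, -5.97758317e+01,  1.61363259e+00, -2.81951916e+01,
        1.27915386e-02,  5.14269836e-03,  1.95060778e-05]), 'tcp_pos': array([ 0.15823337, -0.65569997,  0.2554368 ]), 'orientation': array([-3.11798505e+00, -3.70973017e-01,  4.91959646e-04]), 'contact_force': array([-0.30780144, -0.51607681,  0.86532419]), 'moment': array([ 0.00030737, -0.01087308, -0.00850229]), 'gripper_force': 0.0, 'grip_width': 0.08534830921308977}
```

View pics/side0.png

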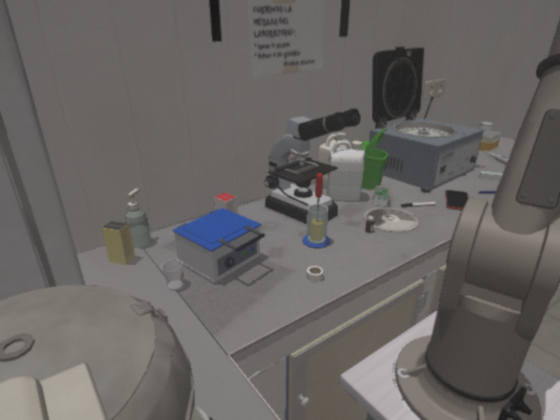

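View pics/top0.png

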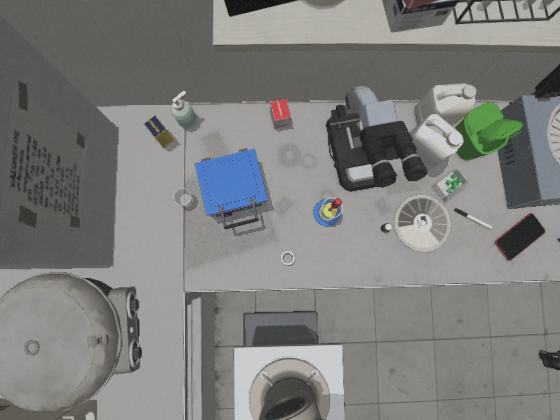

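Side: bath lid around (217,228), bar around (240,240), jar at (318,228) with its red handle at (319,186), and vial at (370,227). Top: bath at (232,182), bar at (241,222), jar foot at (327,211), handle at (336,204), and vial at (387,228). I'll enlarge both views.

Run:
```python
import cv2
t=cv2.imread("pics/top0.png");s=cv2.imread("pics/side0.png")
# top crop x180-400,y140-270 x3.6 ; side crop x160-390,y160-300
a=cv2.resize(t[140:275,180:405],None,fx=3.5,fy=3.5,interpolation=cv2.INTER_CUBIC)
b=cv2.resize(s[160:300,160:390],None,fx=3.4,fy=3.4,interpolation=cv2.INTER_CUBIC)
cv2.imwrite("pics/ta.png",a);cv2.imwrite("pics/sa.png",b)
```

```text
(no output)
```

View pics/ta.png

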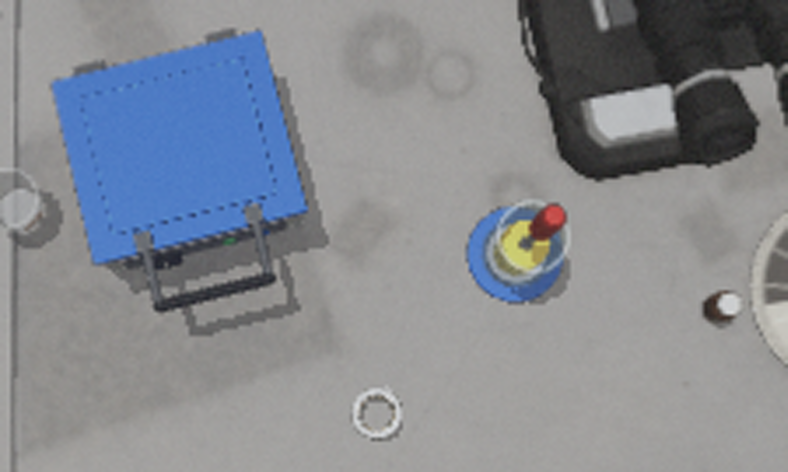

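View pics/sa.png

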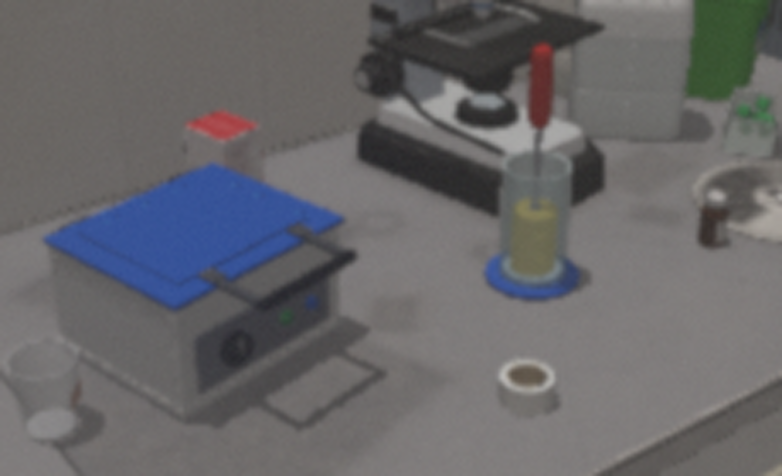

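```bash
cat > m.py <<'E'
from h import *
import pickle
T=pickle.load(open("top.pkl","rb"));S=pickle.load(open("side.pkl","rb"))
t=lambda u,v:(180+u/3.5-.36,140+v/3.5-.36)
s=lambda u,v:(160+u/3.4-.35,160+v/3.4-.35)
np.set_printoptions(precision=4,suppress=True)
print("foot",atz(T,*t(520,254),.006),atz(S,*s(533,274),.006))
print("rim",atz(T,*t(533,240),.11), atz(S,*s(537,165),.11))
print("handle top tri",tri(T,t(555,214),S,s(542,48)))
print("handle bot",tri(T,t(538,237),S,s(540,124)))
print("barL",tri(T,t(158,305),S,s(265,302)),atz(T,*t(158,305),.106),atz(S,*s(265,302),.106))
print("barR",tri(T,t(271,279),S,s(350,257)),atz(T,*t(271,279),.106),atz(S,*s(350,257),.106))
c=[atz(T,*t(*p),.105) for p in((52,82),(262,32),(305,212),(93,263))]
for p in c:print(p)
print("side",[atz(S,*s(*p),.105) for p in((47,240),(211,165),(343,218),(177,305))])
print("angles of y edge", [np.degrees(np.arctan2(*(a-b)[[0,1]]))for a,b in((c[0],c[1]),(c[3],c[2]))], "x edge",[np.degrees(np.arctan2(*(a-b)[[1,0]]))for a,b in((c[0],c[3]),(c[1],c[2]))])
print("vial",atz(T,*t(715,308),.02),"tape",atz(T,*t(377,413),.022), "cup",atz(T,*t(15,200),.03))
o=telemetry.get_obs();print(rot(o["orientation"]))
E
python3 m.py
```

```text
foot [ 0.5433 -0.1317  0.006 ] [ 0.5372 -0.123   0.006 ]
rim [ 0.5404 -0.1273  0.11  ] [ 0.5412 -0.125   0.11  ]
handle top tri (array([ 0.5447, -0.128 ,  0.2132]), np.float64(0.0007011561413279244))
handle bot (array([ 0.5378, -0.1244,  0.1492]), np.float64(0.0021064805082837393))
barL (array([0.4944, 0.1711, 0.1069]), np.float64(0.002094548131395241)) [0.4951 0.1721 0.106 ] [0.4949 0.1696 0.106 ]
barR (array([0.5148, 0.083 , 0.1036]), np.float64(0.0016464446155955825)) [0.514  0.0823 0.106 ] [0.5119 0.0859 0.106 ]
[0.6786 0.2572 0.105 ]
[0.7171 0.0863 0.105 ]
[0.5675 0.0542 0.105 ]
[0.5298 0.2237 0.105 ]
side [array([0.6732, 0.2572, 0.105 ]), array([0.7149, 0.0917, 0.105 ]), array([0.5677, 0.0546, 0.105 ]), array([0.5296, 0.2207, 0.105 ])]
angles of y edge [np.float64(-12.722059789516846), np.float64(-12.545115367917262)] x edge [np.float64(12.703752421175363), np.float64(12.123646729051158)]
vial [ 0.4911 -0.2962  0.02  ] tape [ 0.4086 -0.0031  0.022 ] cup [0.5953 0.301  0.03  ]
[[ 0.9721  0.2346 -0.0005]
 [ 0.2346 -0.9721  0.0016]
 [-0.0001 -0.0016 -1.    ]]
```

```bash
cat > plan.py <<'E'
from h import *
np.set_printoptions(precision=4,suppress=True)
def plan(p,q=None,o=None):
    "shares of shift/turn from the current pose to TCP p, orientation matrix q"
    o=o or telemetry.get_obs(); A=rot(o["orientation"]); 
    r=np.zeros(3) if q is None else R.from_matrix(A.T@q).as_rotvec()/np.pi
    return A.T@(np.array(p)-o["tcp_pos"])/.25, r
E
python3 - <<'E'
from m import *
from plan import *
print("----")
print("eyepiece R",tri(T,(415,168),S,(357,117)),"L",tri(T,(383,174),S,(305,128)))
print("stage corner",atz(S,336,168,.1),"top base corner",atz(T,*t(600,178),.03))
print(plan([.5413,-.1262,.30]))
E
```

```text
foot [ 0.5433 -0.1317  0.006 ] [ 0.5372 -0.123   0.006 ]
rim [ 0.5404 -0.1273  0.11  ] [ 0.5412 -0.125   0.11  ]
handle top tri (array([ 0.5447, -0.128 ,  0.2132]), np.float64(0.0007011561413279244))
handle bot (array([ 0.5378, -0.1244,  0.1492]), np.float64(0.0021064805082837393))
barL (array([0.4944, 0.1711, 0.1069]), np.float64(0.002094548131395241)) [0.4951 0.1721 0.106 ] [0.4949 0.1696 0.106 ]
barR (array([0.5148, 0.083 , 0.1036]), np.float64(0.0016464446155955825)) [0.514  0.0823 0.106 ] [0.5119 0.0859 0.106 ]
[0.6786 0.2572 0.105 ]
[0.7171 0.0863 0.105 ]
[0.5675 0.0542 0.105 ]
[0.5298 0.2237 0.105 ]
side [array([0.6732, 0.2572, 0.105 ]), array([0.7149, 0.0917, 0.105 ]), array([0.5677, 0.0546, 0.105 ]), array([0.5296, 0.2207, 0.105 ])]
angles of y edge [np.float64(-12.722059789516846), np.float64(-12.545115367917262)] x edge [np.float64(12.703752421175363), np.float64(12.123646729051158)]
vial [ 0.4911 -0.2962  0.02  ] tape [ 0.4086 -0.0031  0.022 ] cup [0.5953 0.301  0.03  ]
[[ 0.9721  0.2346 -0.0005]
 [ 0.2346 -0.9721  0.0016]
 [-0.0001 -0.0016 -1.    ]]
----
eyepiece R (array([ 0.591 , -0.2959,  0.3371]), np.float64(0.01900633036791875)) L (array([ 0.6139, -0.1849,  0.3205]), np.float64(0.08311842344372658))
stage corner [ 0.7737 -0.4227  0.1   ] top base corner [ 0.6046 -0.2001  0.03  ]
(array([ 1.9864, -1.6996, -0.1757]), array([0., 0., 0.]))
```

Request:
apply_moves --rows '[[[0,0,-0.12],[0,0,0]],[[0,0,-0.2],[0,0,0]],[[0,0,-0.2],[0,0,0]]]' --jaw 1 --newtons 30

```text
clock: 0.48
tcp_pos: [0.1585, -0.6568, 0.3076]
orientation: [3.117, 0.371, 0.001]
contact_force: [-0.7, -0.3, 0.3]
grip_width: 0.0859
gripper_force: 0.0
```

Everything agrees with the given heights and sizes: bar at z≈0.106, handle top at 0.213, bath yaw 12.6°. Next I move across to above the brush.

Request:
apply_moves --rows '[[[0.12,-0.1,0],[0,0,0]],[[0.3,-0.25,0],[0,0,0]],[[0.48,-0.4,0],[0,0,0]],[[0.66,-0.56,0],[0,0,0]],[[0.84,-0.72,0],[0,0,0]],[[1,-0.87,0],[0,0,0]]]'

```text
clock: 1.23
tcp_pos: [0.351, -0.3836, 0.305]
orientation: [-3.118, -0.372, 0.002]
contact_force: [0.3, -0.6, 0.8]
grip_width: 0.0855
gripper_force: 0.0
```

Request:
apply_moves --rows '[[[0.18,-0.16,0],[0,0,0]],[[0.36,-0.32,0],[0,0,0]],[[0.54,-0.48,0],[0,0,0]],[[0.7,-0.62,0],[0,0,0]],[[0.84,-0.73,0],[0,0,0]],[[0.93,-0.8,0],[0,0,0]],[[0.98,-0.83,0],[0,0,0]],[[0.98,-0.83,0],[0,0,0]]]'

```text
clock: 2.22
tcp_pos: [0.5397, -0.1267, 0.3054]
orientation: [-3.119, -0.373, 0.002]
contact_force: [-0.4, -0.3, 0.2]
grip_width: 0.0854
gripper_force: 0.0
```

Run:
```python
from plan import *
print(plan([.5413,-.1262,.19]), telemetry.get_obs()["tcp_pos"], telemetry.get_obs()["contact_force"])
a=snap("side","pics/s1.png")["frame"][60:260,220:480];b=snap("top","pics/t1.png")["frame"][130:260,260:420]
import cv2
c=np.hstack([cv2.resize(a,(390,300),interpolation=2),cv2.resize(b,(370,300),interpolation=2)])
cv2.imwrite("pics/c1.png",c[:,:,::-1])
```

```text
(array([ 0.0071, -0.0002,  0.4618]), array([0., 0., 0.])) [ 0.5397 -0.1267  0.3054] [-0.3894 -0.3156  0.2278]
```

View pics/c1.png

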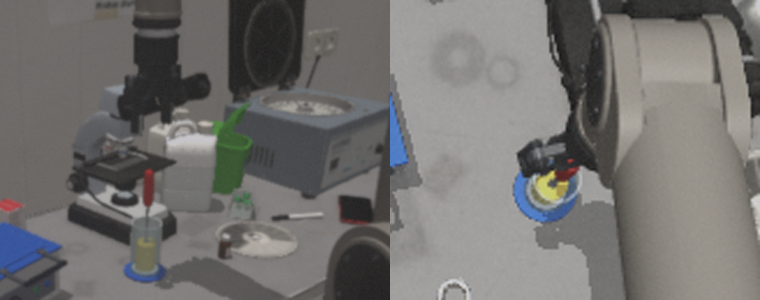

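Side crop: the open fingers hang above the red handle at (149,188). Top crop: the gripper is at (545,160) over the jar, with nothing touching. Now I lower it onto the handle and close.

Request:
apply_moves --rows '[[[0.007,0,0.1],[0,0,0]],[[0.007,0,0.2],[0,0,0]],[[0.007,0,0.3],[0,0,0]],[[0.007,0,0.38],[0,0,0]],[[0.007,0,0.43],[0,0,0]],[[0.007,0,0.46],[0,0,0]],[[0.007,0,0.46],[0,0,0]]]'

```text
clock: 3.2
tcp_pos: [0.5414, -0.1269, 0.1912]
orientation: [3.12, 0.37, -0.0]
contact_force: [-0.4, -0.2, -0.5]
grip_width: 0.0857
gripper_force: 0.0
```

Request:
apply_moves --rows '[[[0,0,0],[0,0,0]],[[0,0,0],[0,0,0]],[[0,0,0],[0,0,0]],[[0,0,0],[0,0,0]],[[0,0,0],[0,0,0]],[[0,0,0],[0,0,0]],[[0,0,0],[0,0,0]]]' --jaw -1 --newtons 30

```text
clock: 4.08
tcp_pos: [0.5418, -0.1266, 0.1915]
orientation: [3.119, 0.371, 0.001]
contact_force: [0.9, -0.6, 2.0]
grip_width: 0.0191
gripper_force: 30.1
```

Request:
apply_moves --rows '[[[0,0,-0.04],[0,0,0]],[[0,0,-0.1],[0,0,0]],[[0,0,-0.16],[0,0,0]],[[0,0,-0.21],[0,0,0]],[[0,0,-0.24],[0,0,0]],[[0,0,-0.25],[0,0,0]],[[0,0,-0.25],[0,0,0]],[[0,0,-0.25],[0,0,0]]]'

```text
clock: 5.08
tcp_pos: [0.5413, -0.1265, 0.2533]
orientation: [-3.119, -0.371, 0.001]
contact_force: [-0.1, 0.2, -0.9]
grip_width: 0.0191
gripper_force: 29.7
```

Run:
```python
from plan import *
a=snap("side","pics/s2.png")["frame"][150:260,250:400]
cv2.imwrite("pics/c2.png",cv2.resize(a,None,fx=4,fy=4,interpolation=2)[:,:,::-1])
```

```text
(no output)
```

View pics/c2.png

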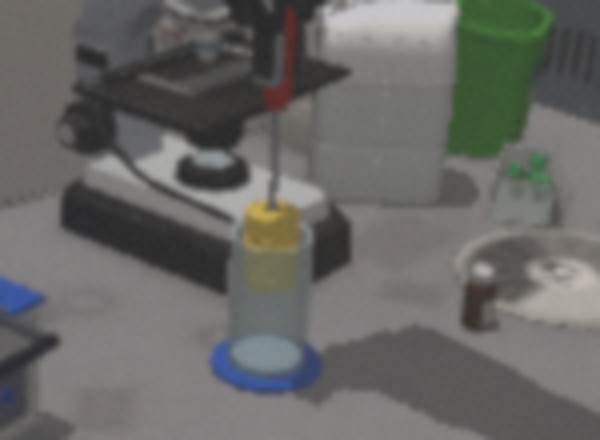

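The brush is up about 62 mm: the yellow head spans (272,205) to (270,290), still inside the jar, and the jar hasn't moved. Now down, up and down again.

Request:
apply_moves --rows '[[[0,0,0.04],[0,0,0]],[[0,0,0.1],[0,0,0]],[[0,0,0.16],[0,0,0]],[[0,0,0.21],[0,0,0]],[[0,0,0.24],[0,0,0]],[[0,0,0.252],[0,0,0]],[[0,0,0.252],[0,0,0]],[[0,0,0.252],[0,0,0]]]'

```text
clock: 6.12
tcp_pos: [0.5421, -0.1266, 0.1914]
orientation: [3.119, 0.371, 0.002]
contact_force: [0.3, -0.7, 2.8]
grip_width: 0.019
gripper_force: 30.0
```

Request:
apply_moves --rows '[[[0,0,-0.04],[0,0,0]],[[0,0,-0.1],[0,0,0]],[[0,0,-0.16],[0,0,0]],[[0,0,-0.21],[0,0,0]],[[0,0,-0.24],[0,0,0]],[[0,0,-0.252],[0,0,0]],[[0,0,-0.252],[0,0,0]],[[0,0,-0.252],[0,0,0]]]'

```text
clock: 7.12
tcp_pos: [0.5412, -0.1265, 0.2533]
orientation: [-3.119, -0.371, 0.002]
contact_force: [-0.1, 0.1, -0.2]
grip_width: 0.0189
gripper_force: 29.7
```

Request:
apply_moves --rows '[[[0,0,0.04],[0,0,0]],[[0,0,0.1],[0,0,0]],[[0,0,0.16],[0,0,0]],[[0,0,0.21],[0,0,0]],[[0,0,0.24],[0,0,0]],[[0,0,0.252],[0,0,0]],[[0,0,0.252],[0,0,0]],[[0,0,0.252],[0,0,0]]]'

```text
clock: 8.12
tcp_pos: [0.5421, -0.1266, 0.1914]
orientation: [3.119, 0.371, 0.002]
contact_force: [-0.3, -0.4, 3.0]
grip_width: 0.019
gripper_force: 30.1
```

Bottom contact felt at both downs (~3 N). Releasing and rising.

Request:
apply_moves --rows '[[[0,0,0],[0,0,0]],[[0,0,0],[0,0,0]],[[0,0,0],[0,0,0]],[[0,0,0],[0,0,0]],[[0,0,0],[0,0,0]],[[0,0,0],[0,0,0]],[[0,0,0],[0,0,0]]]' --jaw 1

```text
clock: 9.0
tcp_pos: [0.5416, -0.1265, 0.1908]
orientation: [3.12, 0.371, 0.0]
contact_force: [-0.2, 0.8, 0.3]
grip_width: 0.0855
gripper_force: 0.0
```

Request:
apply_moves --rows '[[[0,0,-0.05],[0,0,0]],[[0,0,-0.12],[0,0,0]],[[0,0,-0.22],[0,0,0]],[[0,0,-0.34],[0,0,0]],[[0,0,-0.44],[0,0,0]],[[0,0,-0.5],[0,0,0]],[[0,0,-0.5],[0,0,0]]]'

```text
clock: 9.88
tcp_pos: [0.5421, -0.1266, 0.3173]
orientation: [3.119, 0.371, 0.004]
contact_force: [-0.4, -0.2, -0.2]
grip_width: 0.0855
gripper_force: 0.0
```

Run:
```python
from plan import *
b=np.radians(12.6); bx=np.array([np.cos(b),np.sin(b),0]); by=np.array([-np.sin(b),np.cos(b),0])
for s in(1,-1):
    q=np.c_[np.cross(s*bx,[0,0,-1]),s*bx,[0,0,-1]]
    print(plan([.5045,.127,.25],q))
print(telemetry.get_obs()["joints"])
snap("side","pics/s3.png")
a=cv2.imread("pics/s3.png")[150:260,250:400]
cv2.imwrite("pics/c3.png",cv2.resize(a,None,fx=4,fy=4,interpolation=2))
```

```text
(array([ 0.0909, -1.0216,  0.2682]), array([ 0.0009, -0.0003, -0.4946]))
(array([ 0.0909, -1.0216,  0.2682]), array([-0.0003, -0.0009,  0.5053]))
[ 0.4061  0.25   -0.347   1.7506  0.0926  1.1541 -1.3023]
```

View pics/c3.png

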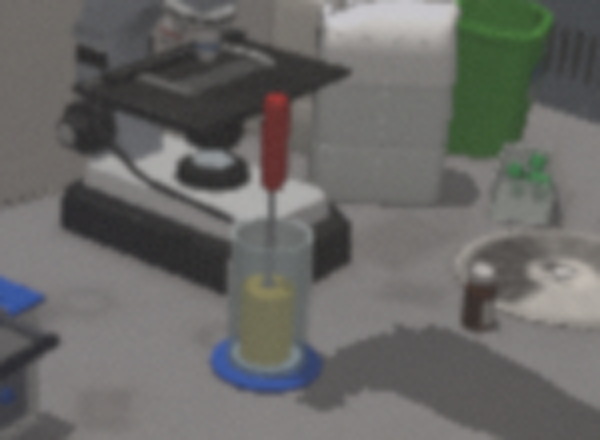

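The brush stands at the jar's bottom with its handle at (275,140). The jar foot at (267,360) and the vial are unmoved. Now over to the lid bar, turning the tool 91° and part-closing the jaw.

Request:
apply_moves --rows '[[[0.01,-0.1,0],[0,0,0.05]],[[0.02,-0.2,0],[0,0,0.1]],[[0.03,-0.3,0],[0,0,0.15]],[[0.04,-0.4,0],[0,0,0.2]],[[0.05,-0.5,0],[0,0,0.25]],[[0.06,-0.6,0],[0,0,0.3]],[[0.07,-0.7,0],[0,0,0.35]],[[0.08,-0.82,0],[0,0,0.4]],[[0.09,-0.93,0.05],[0,0,0.45]],[[0.09,-1,0.1],[0,0,0.5]]]' --jaw -0.3

```text
clock: 11.18
tcp_pos: [0.5098, 0.0908, 0.2934]
orientation: [2.656, -1.636, -0.04]
contact_force: [-0.1, -0.2, 0.6]
grip_width: 0.03
gripper_force: 0.0
```

```bash
cat > lid.py <<'E'
from plan import *
b=np.radians(12.6); bx=np.array([np.cos(b),np.sin(b),0])
q=np.c_[np.cross(-bx,[0,0,-1]),-bx,[0,0,-1]]
E
python3 - <<'E'
from lid import *
print(plan([.5045,.127,.112],q)); o=telemetry.get_obs(); print(o["joints"],o["tcp_pos"],o["grip_width"])
E
```

```text
(array([-0.131 , -0.0694,  0.7251]), array([0.0106, 0.0021, 0.0785]))
[-0.4061  0.1972  0.13    1.8691 -0.0333  1.1106 -2.9379] [0.5098 0.0908 0.2934] 0.02998492988483019
```

Joint 7 came near its limit on this turn (-2.94), so I turn the other way; the grasp is the same after a half turn.

Request:
apply_moves --rows '[[[0,0,0],[0,0,-0.055]],[[0,0,0],[0,0,-0.11]],[[0,0,0],[0,0,-0.165]],[[0,0,0],[0,0,-0.22]],[[0,0,0],[0,0,-0.275]],[[0,0,0],[0,0,-0.33]],[[0,0,0],[0,0,-0.385]],[[0,0,0],[0,0,-0.44]],[[0,0,0],[0,0,-0.495]],[[0,0,0],[0,0,-0.5]]]'

```text
clock: 12.42
tcp_pos: [0.5099, 0.0908, 0.2936]
orientation: [-3.053, -0.727, 0.053]
contact_force: [0.8, 0.3, 1.0]
grip_width: 0.0298
gripper_force: 0.0
```

```bash
sed -i 's/^q=.*/q=np.c_[np.cross(bx,[0,0,-1]),bx,[0,0,-1]]/' lid.py
python3 - <<'E'
from lid import *
print(plan([.5045,.127,.112],q)); o=telemetry.get_obs(); print(o["joints"],o["tcp_pos"],o["grip_width"])
E
```

```text
(array([ 0.0691, -0.1312,  0.7261]), array([-0.0096,  0.0064, -0.4211]))
[-0.2405  0.2023 -0.0618  1.8579  0.0081  1.115  -1.4082] [0.5099 0.0908 0.2936] 0.029770582821331156
```

Request:
apply_moves --rows '[[[0.01,-0.02,0.05],[0,0,-0.05]],[[0.02,-0.04,0.1],[0,0,-0.1]],[[0.03,-0.06,0.15],[-0.002,0.002,-0.16]],[[0.04,-0.08,0.2],[-0.004,0.003,-0.21]],[[0.05,-0.1,0.25],[-0.006,0.004,-0.265]],[[0.06,-0.12,0.3],[-0.008,0.005,-0.32]],[[0.069,-0.131,0.33],[-0.01,0.006,-0.375]],[[0.069,-0.131,0.35],[-0.01,0.006,-0.42]],[[0.069,-0.131,0.35],[-0.01,0.006,-0.42]],[[0.069,-0.131,0.35],[-0.01,0.006,-0.42]]]'

```text
clock: 13.68
tcp_pos: [0.5083, 0.1276, 0.207]
orientation: [1.971, 2.443, 0.001]
contact_force: [0.0, 0.2, 0.7]
grip_width: 0.0301
gripper_force: 0.0
```

Run:
```python
from lid import *
print(plan([.5045,.127,.112],q)); o=telemetry.get_obs(); print(o["joints"],o["tcp_pos"],o["grip_width"])
a=snap("side","pics/s4.png")["frame"][150:310,160:340];b=snap("top","pics/t4.png")["frame"][130:270,180:300]
c=np.hstack([cv2.resize(a,(430,382),interpolation=2),cv2.resize(b,(328,382),interpolation=2)])
cv2.imwrite("pics/c4.png",c[:,:,::-1])
```

```text
(array([ 0.0015, -0.0162,  0.38  ]), array([ 0.0006,  0.0005, -0.0022]))
[-0.1356  0.3015 -0.2752  1.9511  0.1057  0.9008 -0.2516] [0.5083 0.1276 0.207 ] 0.030074444006681796
```

View pics/c4.png

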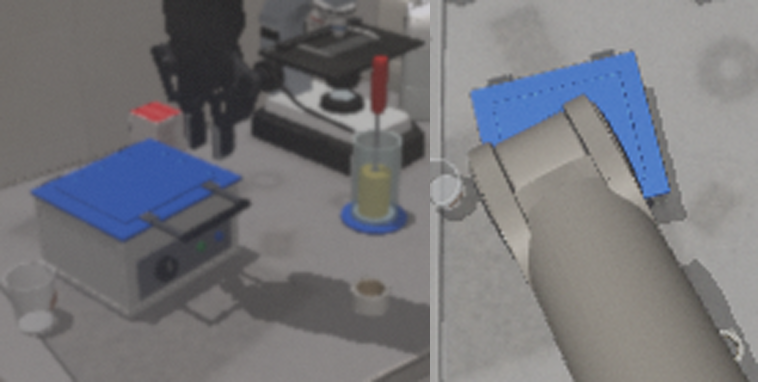

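Side crop: the fingers at (210,130) are above the bar at (210,220), lined up across it, with the lid still closed. I go down over the bar.

Request:
apply_moves --rows '[[[0.0,-0.016,0.04],[0,0,0]],[[0.0,-0.016,0.1],[0,0,0]],[[0.0,-0.016,0.17],[0,0,0]],[[0.0,-0.016,0.23],[0,0,0]],[[0.0,-0.016,0.28],[0,0,0]],[[0.0,-0.016,0.32],[0,0,0]],[[0.0,-0.016,0.35],[0,0,0]],[[0.0,-0.016,0.38],[0,0,0]],[[0.0,-0.016,0.38],[0,0,0]]]'

```text
clock: 14.9
tcp_pos: [0.5045, 0.1266, 0.1117]
orientation: [1.966, 2.447, 0.0]
contact_force: [-0.6, -1.0, 0.2]
grip_width: 0.0298
gripper_force: 0.0
```

Request:
apply_moves --rows '[[[0,0,0],[0,0,0]],[[0,0,0],[0,0,0]],[[0,0,0],[0,0,0]],[[0,0,0],[0,0,0]],[[0,0,0],[0,0,0]]]' --jaw -1 --newtons 30

```text
clock: 15.52
tcp_pos: [0.5029, 0.1264, 0.1122]
orientation: [1.966, 2.449, -0.004]
contact_force: [-5.7, -1.5, 6.3]
grip_width: 0.0088
gripper_force: 29.2
```

Run:
```python
from lid import *
o=telemetry.get_obs(); print(o["tcp_pos"],o["contact_force"],o["grip_width"],o["gripper_force"])
A=rot(o["orientation"]);print(A)
p0=o["tcp_pos"]
for th in range(6,67,6):
    t=np.radians(th); f=lambda t:(-.2*np.cos(t)+.006*np.sin(t), .2*np.sin(t)+.006*np.cos(t))
    d=(f(t)[0]+.2)*bx+np.array([0,0,f(t)[1]-.006]); print(th,A.T@d/.25)
```

```text
[0.5029 0.1264 0.1122] [-5.6725 -1.4547  6.3499] 0.008803985777522082 29.224151372909546
[[-0.216   0.9764 -0.0006]
 [ 0.9764  0.216  -0.0025]
 [-0.0023 -0.0012 -1.    ]]
6 [-0.0002  0.0068 -0.0835]
12 [-0.0003  0.0223 -0.1658]
18 [-0.0005  0.0463 -0.2461]
24 [-0.0006  0.0785 -0.3234]
30 [-0.0006  0.1187 -0.3969]
36 [-0.0007  0.1664 -0.4658]
42 [-0.0007  0.2209 -0.5294]
48 [-0.0007  0.2818 -0.5869]
54 [-0.0007  0.3484 -0.6377]
60 [-0.0006  0.42   -0.6813]
66 [-0.0005  0.4957 -0.7172]
```

Request:
apply_moves --rows '[[[0,-0.003,-0.03],[0,0,0]],[[0,0.001,-0.083],[0,0,0]],[[0,0.016,-0.166],[0,0,0]],[[0,0.04,-0.246],[0,0,0]],[[0,0.072,-0.323],[0,0,0]],[[0,0.113,-0.397],[0,0,0]],[[0,0.16,-0.466],[0,0,0]],[[0,0.215,-0.529],[0,0,0]],[[0,0.215,-0.529],[0,0,0]],[[0,0.215,-0.529],[0,0,0]]]'

```text
clock: 16.77
tcp_pos: [0.5552, 0.1386, 0.2463]
orientation: [1.966, 2.449, -0.002]
contact_force: [-10.0, -1.4, 7.7]
grip_width: 0.0086
gripper_force: 29.8
```

```bash
cat > chk.py <<'E'
from lid import *
o=telemetry.get_obs(); A=rot(o["orientation"]); g=o["tcp_pos"]+A[:,2]*.006
v=g-np.array([.5029,.1264,.1062])-.2*bx; u,z=v@bx,v[2]+.006
print("angle",np.degrees(np.arctan2(z,-u)-np.arctan2(.006,.2)),"radius",np.hypot(u,z),o["contact_force"],o["moment"],o["grip_width"],o["gripper_force"])
E
python3 chk.py
```

```text
angle 42.042737801965885 radius 0.20250433907650703 [-10.0243  -1.4407   7.7367] [-0.2299  2.0959  0.1008] 0.008577797564475277 29.77736324071884
```

Request:
apply_moves --rows '[[[0,0.028,-0.031],[0,0,0]],[[0,0.058,-0.06],[0,0,0]],[[0,0.09,-0.086],[0,0,0]],[[0,0.124,-0.112],[0,0,0]],[[0,0.16,-0.136],[0,0,0]],[[0,0.196,-0.157],[0,0,0]],[[0,0.196,-0.157],[0,0,0]],[[0,0.196,-0.157],[0,0,0]]]'

```text
clock: 17.77
tcp_pos: [0.6046, 0.1501, 0.2862]
orientation: [1.965, 2.448, 0.005]
contact_force: [-4.6, 1.0, 6.8]
grip_width: 0.0088
gripper_force: 30.3
```

```bash
python3 chk.py
python3 - <<'E'
from lid import *
import pickle
d=snap("side","pics/s5.png"); pickle.dump(d,open("s5.pkl","wb"))
cv2.imwrite("pics/c5.png",cv2.resize(d["frame"][120:310,150:400],None,fx=3,fy=3,interpolation=2)[:,:,::-1])
E
```

```text
angle 60.3139209355374 radius 0.20376379236204825 [-4.6284  1.0081  6.8385] [0.1651 1.2713 0.1247] 0.008802999830733835 30.268884301185608
```

View pics/c5.png

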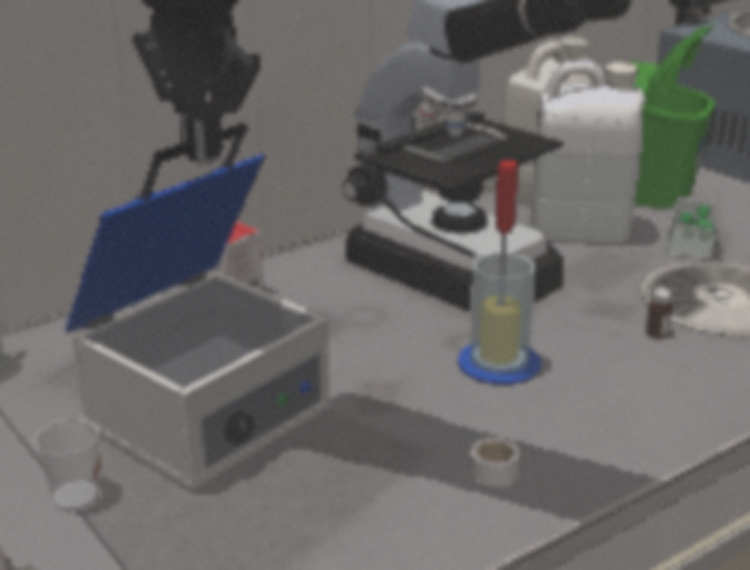

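The lid is up and held by its bar at (200,140). The jar, brush, vial, tape and cup all stand in place. I check the angle from the picture: front lid corners at (265,157) and (103,213).

```bash
python3 - <<'E'
from lid import *
import pickle
d=pickle.load(open("s5.pkl","rb")); by=np.array([-bx[1],bx[0],0])
h=np.array([.5029,.1264,.1])+.2*bx
for (u,v),s in (((265,157),-1),((103,213),1)):
    o,r=ray(d,150+u/3-.33,120+v/3-.33)
    for w in(.085,.088):
        k=((h+s*w*by-o)@by)/(r@by); e=o+k*r-h
        print(s,w,e@bx,e[2],np.degrees(np.arctan2(e[2],-e@bx)),np.hypot(e@bx,e[2]))
E
python3 chk.py
```

```text
-1 0.085 -0.07333352003830375 0.13292472149226978 61.114825090646356 0.15181168184631177
-1 0.088 -0.07006328612918622 0.13128351197411928 61.912084849973176 0.14880935649171706
1 0.085 -0.06669956239709554 0.13245939603025117 63.272586434908085 0.14830483208804413
1 0.088 -0.07116224582040218 0.13468125953961443 62.14913508293673 0.15232566067928388
angle 60.2975004123944 radius 0.20375920681410295 [-5.2706  0.9869  5.9378] [0.1507 1.2802 0.1161] 0.008659371690005833 30.26136338710785
```

The picture gives 61–62° (about 2° of that is lid thickness) and the arm pose gives 60.3°. The hold is steady, so I'm handing in.

```bash
python3 -c "
from bench import job; print(job.hand_in())"
```

```text
the job is handed in; nothing more can be done
None
```

The job is handed in: the brush was drawn up about 6 cm and pushed back to the bottom twice and now stands in the upright jar, and the gripper is holding the lid at about 60°; the jar, vial, tape roll and cup look unmoved in the pictures.

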